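# Press the corner connector home with the ratchet clamp, then let the jaw go

### The arm

A 6-joint arm with a two-finger parallel gripper is mounted at the origin on the work surface. World frame = base frame: x ahead of the robot, y to its left, z up, the work surface at z = 0. Lengths are in m, angles in degrees, forces in N, time in s.
With the tool pointing down it reaches from about 0.35 to 0.875 m from the base axis. Payload 4.2 kg.
Tool frame: the origin (TCP) lies on the centre line of the jaws, within the pads' length; the fingertips stand 25 mm ahead of it and the grasp point (between the pads) lies 6 mm ahead of it; z points along the fingers, y is the line along which they close (so a half turn about z gives the same grasp; the last joint's range is limited). The gripper opens to 87 mm and grips with 3 to 60 N. Pads are 19 mm wide; open, the fingers measure 117 mm over their backs; the gripper's body (75 mm by 190 mm) begins 51 mm behind the grasp point.
Start: joints at [78.186, 22.042, 0.453, 0, -68.411, -14.817], TCP at [0.28, 0.559, 0.248] pointing down, gripper open.
Joint ranges: [-179.83, 179.83], [-69.29, 118.12], [-61.27, 80.66], [-181.25, 117.63], [-171.15, -9.14], [-177.46, 177.46]. Speed limits (degrees/s): [159.86, 159.86, 180, 180, 180, 180].

### API

Orientations are given as a 3x3 rotation matrix whose columns are the frame's x, y, z axes.
In Python, from station import r gives the robot as it stands.
- The arm moves only by the tool move_arm, never from a script. Its argument "series" is a list of rows, each an object with "grip": the opening, from 0 (shut) to 1 (fully open); "xyz": the shift along the tool's x, y, z in mm, a list of three; "angular": the turn, a rotation vector about the tool's x, y, z in rad, a list of three. A call has 1 to 10 rows; each row is the pose to reach, as a shift and turn from the pose commanded when the call began, along the tool's axes at that moment; what a row does not reach only later rows make up. A row lasts 1/10 s, in which the tool goes at most 50 mm and 8.59 degrees, less where a joint would pass 70% of its speed; a pose out of reach is approached as far as the arm can. A call with a gripper value outside its range is refused whole. The fingers move at their own pace and stop on an object; the grip force is fixed at half the most. Time passes only in rows, so rows that repeat a pose let the fingers close. It gives the time, the measured TCP pose, the force, the opening and the grip force at its end, in the units of the state.
- r.sense(): the state, without advancing time (a new reading comes with each control period).
- r.capture(name): name is "scene" or "top"; returns a dict with "img" (400x640x3 uint8, red, green, blue), "camera_matrix" (3x3 intrinsics, pixels), "k1" (the pictures are not rectified: a ray, as slopes to the right and down, at radius r is drawn at 1 + k1 r^2 times it, then the intrinsics apply), "rvec" (rotation vector, rad) and "tvec" (3), from world to camera coordinates, as OpenCV has them. Camera axes: x right, y down, z forward; pixel columns grow to the right and rows downward; lengths in m; the calibration is good to about 2 mm. A picture is of the moment at which its call begins. There is no depth.
- r.finish_job(): hands the job in; it is judged then, once.
The state is a dict: "time_s": time; "joints": joint angles; "joint_velocities": joint speeds; "effort": joint torques, N m; "tcp_pos": TCP position; "ee_rot": TCP orientation; "wrist_force": force on the tool from outside, world axes, zero at the start; "moment": the same for the moment, N m; "gripper_width": opening from 0.0 (shut) to 1.0 (fully open); "gripper_force": force on a finger pad.
Only numpy, scipy, OpenCV 4.12 (cv2) and the standard library are available. Lean on these libraries where they do the work, as an engineer would, in place of code of your own. Each camera call takes 0.05 s, during which the arm holds its last target. There are 200 camera calls.

### The job

Press the aluminium corner connector firmly and fully home into the white frame piece by pumping the ratchet clamp's trigger with gentle strokes, and stop as soon as the trigger goes firm: forcing it further marks the connector. Then hold the release paddle down until the jaw has sprung all the way back, and let go. Do not push the jaw or the connector by hand, and leave the other things on the bench where they are.

Things in the scene. Friction and masses are not known exactly. Their poses are not given: they have to be found in the camera images.
- clamp: Ratchet press clamp bolted to the bench: dark base plate 300 x 90 x 12 mm, grey cheeks, toothed steel bar. Origin on the bench under the bar's centre line; x along the bar, the way the jaw advances (to the frame piece), z up. Along x: trigger pivot -75 mm, fixed grey grip -36 to -12 mm (34 mm wide, top 117 mm up), release paddle +43 mm, jaw beyond +155 mm.
- trigger (a joint): Black trigger lever's angle (rad): 0 at rest, leaning 0.30 back (-x); 0.60 at its solid stop, leaning 0.30 forward. It springs back when let go and must reach 0 again before the next stroke. Its pawl bites at 0.08 to 0.27, depending on the tooth (pitch 8 mm). A full stroke moves the jaw 17 to 25 mm, about half the push point's travel, at about twice the force; a second pawl holds it.
- trigger_push (a point): Middle of the trigger's back (-x) face, 100 mm above its pivot (pivot 16 mm above the bench); push here to +x of the clamp. Upper part 30 mm wide, 12 thick, 59 to 127 mm above the pivot; free space behind. At 30 mm/s it takes about 2 N to swing, 4 to 7 N moving the bar, 7 to 10 N with the connector sliding; once that is home, the push climbs about 5 N per mm.
- release (a joint): Angle of the release paddle (rad): 0 up, 0.25 fully down. Above 0.13 the bar is free and, with the trigger at rest, a spring draws the jaw back in about a second; let go sooner and it catches on the next tooth.
- release_top (a point): Top centre of the release paddle, a black plate 34 x 28 mm, 70 mm above the bench, just past the grip (+x side). Press straight down 7 to 10 mm with 1 to 8 N; solid stop at about 10.5 mm. It hinges 42 mm further along +x.
- jaw: Sliding toothed bar (18 mm wide) with dark jaw block (16 x 44 x 66 mm) and rubber pad. Axes as the clamp's; its origin is the clamp's origin when fully back, and moves along x by up to 62 mm. After a stroke it drops back to a tooth: 8 or 16 mm of each full stroke are kept.
- pad_face (a point): Centre of the rubber pad's front face (40 x 40 mm, 60 mm above the bench) on the jaw; 186 mm along the clamp's x when the jaw is fully back. The pad gives 0.5 mm per 10 N, 3 mm at most. Pressing the connector home takes 10 to 20 N at the pad (12 to 16 N at the trigger); 36 N at the pad (about 25 N at the trigger) marks it.
- frame: White hollow frame piece, 60 x 60 mm in section and 170 mm long, fixed in a plywood nest in line with the clamp. Origin on the bench below the middle of its open end; x runs along it away from the clamp, z up.
- frame_end (a point): Middle of the frame piece's open end face, 60 mm above the bench.
- connector: Aluminium corner connector: plug 40 x 40 mm with a flange 50 x 50 x 6 mm towards the jaw, part-way in the frame piece. Origin mid inner face of the flange, axes as the frame's. Home when the flange lies against the frame's end (origin at point frame_end). Starts 22 to 30 mm out, slides stiffly (about 5 N), stays where it is pushed.
- connector_face (a point): Centre of the connector flange's outer face, which the pad presses; 6 mm outside the frame's end when home.
- spare_connector: Bystander: another connector standing on its flange on the bench. Leave it.
- tape_roll: Bystander: roll of paper tape lying flat, 104 mm across, 25 mm high. Leave it.
- offcut: Bystander: white profile offcut, 120 x 60 x 52 mm. Leave it.
- spray_bottle: Bystander: bottle 72 mm across, 190 mm high. Leave it.
- mallet: Bystander: mallet with a wooden handle, lying. Leave it.
- driver: Bystander: screwdriver, lying. Leave it.
- screw_jar: Bystander: jar 64 mm across, 75 mm high. Leave it.

How it is judged (in metres and radians):
On the way, in this order (a step that is already met when the one before it is completed fails the run):
1. the jaw presses the connector home (flange within 1.5 mm of the frame's end) with at least 10 N (x of connector_face in the frame of frame above -0.0075 m and contact force between jaw and connector above 10 N), for 0.05 s.
2. the release paddle is pressed (value of joint release above 0.13 rad), for 0.1 s.
At the end, for the whole second after the job is handed in: The connector's flange lies within 1.5 mm of the frame piece's end, the jaw is back within 3 mm of its rearmost position and at rest, and the trigger and the release paddle have both sprung back to rest (x of connector_face in the frame of frame above -0.0075 m and x of pad_face in the frame of clamp below 0.189 m and value of joint each of release, trigger below 0.06 rad and linear speed of jaw below 0.005 m/s); the robot touches nothing.
It fails at once if the jaw presses the connector with more than 36 N (contact force between jaw and connector above 36 N).
It fails at once if the robot pushes the jaw or the connector directly (more than 3 N) (contact force between any of the fingers, the arm and jaw above 3 N or contact force between any of the fingers, the arm and connector above 3 N).
It fails at once if a bystander is shifted by more than 30 mm (distance of any of spare_connector, tape_roll, offcut, spray_bottle, mallet, driver, screw_jar from where it was at the start of the episode above 0.03 m).
It also fails if it takes over 64 s, if anything falls off the work surface, if the arm or the gripper's body presses on something with over 40 N, if the wrist force passes 120 N, or if a joint passes its speed limit or range.

## Working session

There is one attempt and no reset: what is moved stays moved. The work goes in short steps, Python scripts to look and compute and a tool call to move; the robot and the scene stay as the last step left them, time stands still between calls to the robot, and variables do not carry over. Pictures are saved under pics/ and viewed, at most 10 in all, crops included, and the job is handed in when it is done.

Besides the shell and the picture viewer there is one more tool, called after "Emit:" as name([rows], argument=value, ...), one row to a line, values as JSON. move_arm: Moves the arm, as the interface text tells. Its arguments: {"type":"object","properties":{"series":{"type":"array"}},"required":["series"]}

```bash
mkdir -p pics; cat > h.py <<'E'
import numpy as np, cv2
from station import r
def cap(n):
    c=r.capture(n); c['K']=np.array(c['camera_matrix'],float); c['R']=cv2.Rodrigues(np.array(c['rvec'],float))[0]; c['t']=np.array(c['tvec'],float).ravel(); return c
def ray(c,u,v):
    K=c['K']; d=np.array([(u-K[0,2])/K[0,0],(v-K[1,2])/K[1,1]]); x=d.copy()
    for _ in range(20): x=d/(1+c['k1']*(x@x))
    w=c['R'].T@np.array([x[0],x[1],1]); o=-c['R'].T@c['t']; return o,w
def onz(c,u,v,z):
    o,w=ray(c,u,v); return o+w*(z-o[2])/w[2]
def proj(c,p):
    q=c['R']@np.array(p)+c['t']; x=q[:2]/q[2]; x=x*(1+c['k1']*(x@x)); return c['K'][:2,:2]@x+c['K'][:2,2]
E
python3 - <<'E'
from h import *
for n in ('scene','top'):
    c=cap(n); cv2.imwrite(f'pics/{n}0.png',cv2.resize(c['img'][:,:,::-1],(800,500)))
    np.save(f'pics/{n}0.npy',c,allow_pickle=True); print(n,-c['R'].T@c['t'],c['R'][2],c['K'][0,0],c['k1'])
s=r.sense(); print(s['tcp_pos'],s['ee_rot'],s['wrist_force'],s['time_s'])
E
```

```text
scene [1.38257617 0.30779493 0.60912313] [-0.82111189 -0.23803744 -0.51876144] 430.84810591855006 -0.0061629719626863895
top [0.41613742 0.10415733 1.17162326] [ 0.13631279  0.00226077 -0.99066327] 412.00054280700556 -0.10001833507006794
[0.27993559 0.55827076 0.24656752] [[ 8.93822072e-01 -4.48421122e-01 -7.75054797e-04]
 [-4.48421777e-01 -8.93820250e-01 -1.80877530e-03]
 [ 1.18333377e-04  1.96427473e-03 -9.99998064e-01]] [ 0.73226395 -0.21367042  0.31378635] 0.1
```

View pics/scene0.png

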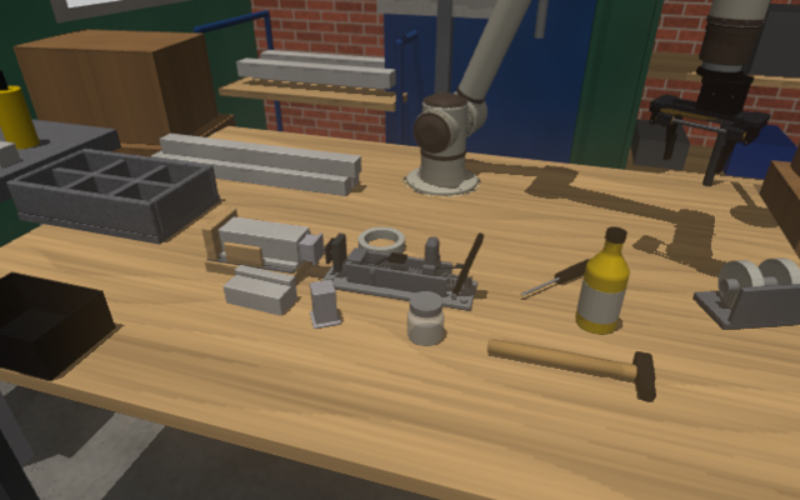

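View pics/top0.png

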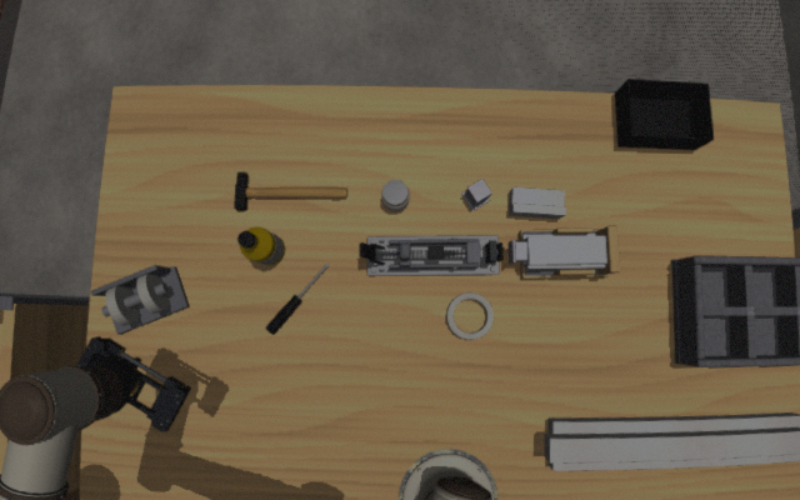

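The scene view shows the clamp (335–475, 240–305) with its trigger top at about (480,237). In the top view the clamp spans (367–502, 236–277), with the trigger at the left (370,252) and the frame at the right (515–618, 250), so clamp x runs roughly along world -y. I'll zoom in on both.

```bash
python3 - <<'E'
from h import *
a=np.load('pics/top0.npy',allow_pickle=True).item()['img'][180:230,285:415]
b=np.load('pics/scene0.npy',allow_pickle=True).item()['img'][180:250,255:390]
a=cv2.resize(a,(780,300),interpolation=cv2.INTER_CUBIC); b=cv2.resize(b[:,:],None,fx=4,fy=4,interpolation=cv2.INTER_CUBIC)
o=np.zeros((585,780,3),np.uint8);o[:300]=a;o[302:582,:540]=b
cv2.imwrite('pics/z.png',np.clip(o[:,:,::-1]*1.5,0,255).astype(np.uint8))
E
```

```text
(no output)
```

View pics/z.png

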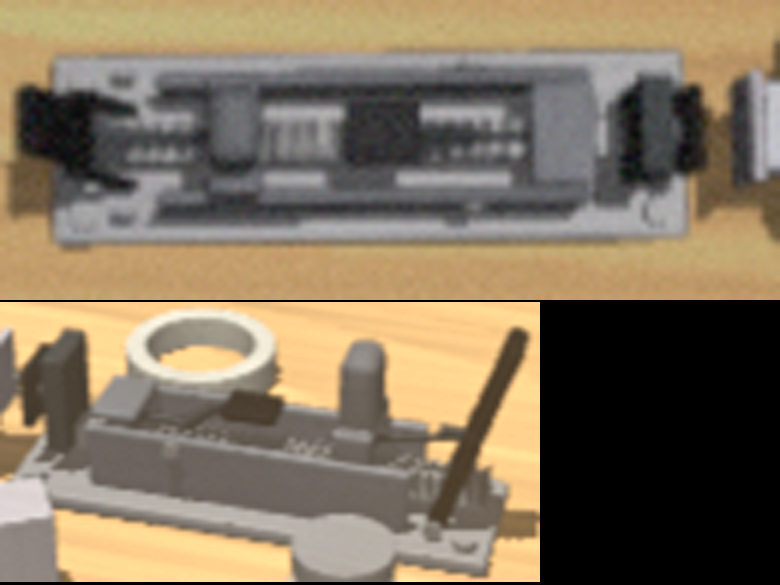

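```bash
python3 - <<'E'
from h import *
t=np.load('pics/top0.npy',allow_pickle=True).item(); s=np.load('pics/scene0.npy',allow_pickle=True).item()
f=lambda u,v,z: onz(t,285+u/6-.42,180+v/6-.42,z)
P=[f(*p,.012) for p in ((53,57),(683,50),(687,234),(55,241))]
print(np.round(P,4)); 
d=lambda a,b:round(np.linalg.norm(P[a]-P[b]),4)
print(d(0,1),d(1,2),d(2,3),d(3,0))
o=np.mean(P,0); x=(P[1]+P[2]-P[0]-P[3])[:2]; x/=np.linalg.norm(x); y=np.array([-x[1],x[0]]); print('o',o,'x',x,np.degrees(np.arctan2(x[1],x[0])))
loc=lambda p:np.round([(p[:2]-o[:2])@x,(p[:2]-o[:2])@y],4)
print('paddle',loc(f(383,131,.07)),'trigtop back',loc(f(18,124,.137)),'grip top',loc(f(235,120,.117)),'connector',loc(f(735,128,.06)),loc(f(705,128,.06)))
W=lambda a,b,z:np.r_[o[:2]+x*a+y*b,z]
for n,p in dict(pad=W(.043,0,.07),grip=W(-.024,0,.117),trtop=W(-.1125,0,.137),push=W(-.11,0,.1115),pivot=W(-.075,0,.016)).items():
  q=proj(s,p); z=(q-[255,180]+.5)*4; print(n,np.round(p,4),'scene zoom px',np.round(z+[0,302]),'top zoom',np.round((proj(t,p)-[285,180]+.5)*6))
E
```

```text
[[ 0.5773  0.1931  0.012 ]
 [ 0.587  -0.1061  0.012 ]
 [ 0.4995 -0.1077  0.012 ]
 [ 0.4902  0.1895  0.012 ]]
0.2993 0.0875 0.2974 0.0872
o [0.5385183  0.04220054 0.012     ] x [ 0.03189557 -0.99949121] -88.17220862416863
paddle [0.0025 0.0003] trigtop back [-0.1553 -0.0024] grip top [-0.0639  0.0006] connector [0.1633 0.0009] [0.1496 0.0011]
pad [ 0.5399 -0.0008  0.07  ] scene zoom px [188. 396.] top zoom [474. 131.]
grip [0.5378 0.0662 0.117 ] scene zoom px [296. 343.] top zoom [328. 121.]
trtop [0.5349 0.1546 0.137 ] scene zoom px [448. 333.] top zoom [120. 118.]
push [0.535  0.1521 0.1115] scene zoom px [441. 371.] top zoom [129. 124.]
pivot [0.5361 0.1172 0.016 ] scene zoom px [375. 499.] top zoom [212. 147.]
```

The paddle, grip and trigger top all sit 40 mm behind where I assumed, so the clamp origin is 40 mm behind the plate centre. I'll check that in the scene view, then work out the approach.

```bash
cat >> h.py <<'E'
th=np.radians(-88.17); c3=np.array([np.cos(th),np.sin(th),0]); y3=np.array([-c3[1],c3[0],0]); Z=np.array([0,0,1.])
O=np.array([.5385,.0422,0])-.040*c3
W=lambda a,b,z: O+c3*a+y3*b+Z*z
def rot(tau):
    z=-np.cos(tau)*Z+np.sin(tau)*c3; x=np.cos(tau)*c3+np.sin(tau)*Z
    return np.c_[x,np.cross(z,x),z]
def loc(p): return np.round(np.array([(p-O)@c3,(p-O)@y3,p[2]])*1000,1)
def goto(p,R,s=None):
    s=s or r.sense(); R0=np.array(s['ee_rot']); p0=np.array(s['tcp_pos'])
    print('xyz mm',np.round(R0.T@(p-p0)*1000,1),'ang',np.round(cv2.Rodrigues(R0.T@R)[0].ravel(),4))
def st():
    s=r.sense(); R=np.array(s['ee_rot']); p=np.array(s['tcp_pos']); f=np.array(s['wrist_force'])
    print('t',s['time_s'],'tcp',loc(p),'edge',loc(p+R@[.0095,0,.025]),'tau',np.round(np.arctan2(R[2,0],-R[2,2]),3),'f clamp',np.round([f@c3,f@y3,f[2]],2),'w',s['gripper_width'])
E
python3 - <<'E'
from h import *
s=np.load('pics/scene0.npy',allow_pickle=True).item()
for n,p in dict(pad=W(.043,0,.07),grip=W(-.024,0,.117),trtop=W(-.1125,0,.137),push=W(-.11,0,.11),pivot=W(-.075,0,.016),plug=W(.186,0,.06)).items():
  print(n,np.round(p,4),'scene zoom',np.round((proj(s,p)-[255,180]+.5)*4+[0,302]))
st(); R=rot(.4); e=R@[.0095,0,.025]
goto(W(-.140,0,.112)+e*0-e,R); goto(W(-.140,0,.20)-e,R)
E
```

```text
pad [0.5386 0.0392 0.07  ] scene zoom [252. 405.]
grip [0.5365 0.1062 0.117 ] scene zoom [363. 352.]
trtop [0.5336 0.1946 0.137 ] scene zoom [518. 342.]
push [0.5337 0.1921 0.11  ] scene zoom [510. 383.]
pivot [0.5348 0.1571 0.016 ] scene zoom [440. 509.]
plug [ 0.5432 -0.1037  0.06  ] scene zoom [ 30. 387.]
t 0.1 tcp [-484.1 -242.   246.6] edge [-479.5 -233.6  221.6] tau 0.0 f clamp [0.24 0.73 0.31] w 0.999543760317353
xyz mm [367.9 170.6 115.6] ang [-0.213   0.3594  1.0592]
xyz mm [367.9 170.8  27.6] ang [-0.213   0.3594  1.0592]
```

The scene view agrees to about 2 mm. The predicted paddle is at (252,405) and is seen at (252,405); the trigger top is predicted at (518,342) and seen at about (518,335).

Emit:
move_arm([
  {"grip": 0, "xyz": [368, 171, 28], "angular": [-0.213, 0.359, 1.059]},
  {"grip": 0, "xyz": [368, 171, 28], "angular": [-0.213, 0.359, 1.059]},
  {"grip": 0, "xyz": [368, 171, 28], "angular": [-0.213, 0.359, 1.059]},
  {"grip": 0, "xyz": [368, 171, 28], "angular": [-0.213, 0.359, 1.059]},
  {"grip": 0, "xyz": [368, 171, 28], "angular": [-0.213, 0.359, 1.059]},
  {"grip": 0, "xyz": [368, 171, 28], "angular": [-0.213, 0.359, 1.059]},
  {"grip": 0, "xyz": [368, 171, 28], "angular": [-0.213, 0.359, 1.059]},
  {"grip": 0, "xyz": [368, 171, 28], "angular": [-0.213, 0.359, 1.059]},
  {"grip": 0, "xyz": [368, 171, 28], "angular": [-0.213, 0.359, 1.059]},
  {"grip": 0, "xyz": [368, 171, 28], "angular": [-0.213, 0.359, 1.059]},
])

```text
time_s: 1.1
tcp_pos: [0.5329, 0.2393, 0.2186]
ee_rot: [[0.028, -1.0, 0.011], [-0.921, -0.03, -0.388], [0.388, 0.001, -0.921]]
wrist_force: [-0.2, 0.3, 0.8]
gripper_width: 0.175
gripper_force: 0.0
```

```bash
python3 - <<'E'
from h import *
st(); R=rot(.4); e=R@[.0095,0,.025]
goto(W(-.140,0,.112)-e,R)
print('1mm clamp x in tool',R.T@c3)
E
```

```text
t 1.1 tcp [-157.2    0.7  218.6] edge [-138.7    0.6  199.3] tau 0.399 f clamp [-0.28 -0.18  0.77] w 0.17479583703960483
xyz mm [-35.1   0.6  79.9] ang [ 0.0018  0.0011 -0.0017]
1mm clamp x in tool [ 9.21060994e-01 -2.40461230e-18  3.89418342e-01]
```

Emit:
move_arm([
  {"grip": 0, "xyz": [-35, 0.5, 80], "angular": [0, 0, 0]},
  {"grip": 0, "xyz": [-35, 0.5, 80], "angular": [0, 0, 0]},
  {"grip": 0, "xyz": [-35, 0.5, 80], "angular": [0, 0, 0]},
  {"grip": 0, "xyz": [-35, 0.5, 80], "angular": [0, 0, 0]},
])

```text
time_s: 1.5
tcp_pos: [0.5319, 0.2434, 0.133]
ee_rot: [[0.032, -0.999, 0.015], [-0.921, -0.035, -0.388], [0.388, -0.001, -0.922]]
wrist_force: [0.4, 0.4, 0.3]
gripper_width: 0.005
gripper_force: 0.0
```

```bash
python3 - <<'E'
from h import *
st()
c=cap('scene'); cv2.imwrite('pics/s1.png',cv2.resize(c['img'][90:260,230:430,::-1],(700,595)))
E
```

```text
t 1.5 tcp [-1.613e+02 -1.000e-01  1.330e+02] edge [-1.428e+02 -1.000e-01  1.137e+02] tau 0.399 f clamp [-0.36  0.41  0.3 ] w 0.004722185265251018
```

View pics/s1.png

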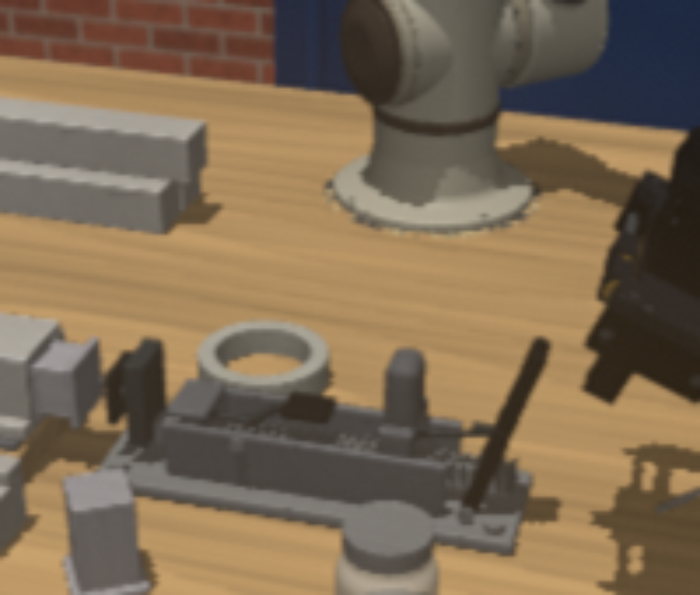

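The view shows the closed fingertips at about (605,385), behind the trigger top at (545,345) and clear of everything. Starting stroke 1.

Emit:
move_arm([
  {"grip": 0, "xyz": [9.2, 0, 3.9], "angular": [0, 0, 0]},
  {"grip": 0, "xyz": [18.4, 0, 7.8], "angular": [0, 0, 0]},
  {"grip": 0, "xyz": [25.8, 0, 10.9], "angular": [0, 0, 0]},
  {"grip": 0, "xyz": [28.6, 0, 12.1], "angular": [0, 0, 0]},
  {"grip": 0, "xyz": [31.3, 0, 13.2], "angular": [0, 0, 0]},
  {"grip": 0, "xyz": [34.1, 0, 14.4], "angular": [0, 0, 0]},
  {"grip": 0, "xyz": [36.8, 0, 15.6], "angular": [0, 0, 0]},
  {"grip": 0, "xyz": [39.6, 0, 16.7], "angular": [0, 0, 0]},
  {"grip": 0, "xyz": [42.4, 0, 17.9], "angular": [0, 0, 0]},
  {"grip": 0, "xyz": [45.1, 0, 19.1], "angular": [0, 0, 0]},
])

```text
time_s: 2.55
tcp_pos: [0.5342, 0.1945, 0.1327]
ee_rot: [[0.03, -0.999, 0.016], [-0.922, -0.034, -0.385], [0.385, -0.003, -0.923]]
wrist_force: [-1.9, 7.6, 4.9]
gripper_width: 0.001
gripper_force: 3.7
```

```bash
python3 -c "
from h import *
st()"
```

```text
t 2.55 tcp [-112.4    0.6  132.7] edge [-94.    0.6 113.2] tau 0.395 f clamp [-7.61 -1.63  4.89] w 0.0014391924030052025
```

Emit:
move_arm([
  {"grip": 0, "xyz": [2.8, 0, 1.2], "angular": [0, 0, 0]},
  {"grip": 0, "xyz": [5.5, 0, 2.3], "angular": [0, 0, 0]},
  {"grip": 0, "xyz": [8.3, 0, 3.5], "angular": [0, 0, 0]},
  {"grip": 0, "xyz": [11.1, 0, 4.7], "angular": [0, 0, 0]},
  {"grip": 0, "xyz": [13.8, 0, 5.8], "angular": [0, 0, 0]},
  {"grip": 0, "xyz": [16.6, 0, 7.0], "angular": [0, 0, 0]},
  {"grip": 0, "xyz": [19.3, 0, 8.2], "angular": [0, 0, 0]},
  {"grip": 0, "xyz": [22.1, 0, 9.3], "angular": [0, 0, 0]},
  {"grip": 0, "xyz": [24.9, 0, 10.5], "angular": [0, 0, 0]},
  {"grip": 0, "xyz": [27.6, 0, 11.7], "angular": [0, 0, 0]},
])

```text
time_s: 3.55
tcp_pos: [0.5354, 0.1648, 0.1327]
ee_rot: [[0.03, -0.999, 0.016], [-0.923, -0.034, -0.384], [0.385, -0.004, -0.923]]
wrist_force: [-1.8, 8.3, 3.6]
gripper_width: 0.006
gripper_force: 4.2
```

```bash
python3 -c "
from h import *
st()"
```

```text
t 3.55 tcp [-82.7   0.8 132.7] edge [-64.3   1.  113.3] tau 0.395 f clamp [-8.31 -1.52  3.58] w 0.0059738208223478195
```

Emit:
move_arm([
  {"grip": 0, "xyz": [2.8, 0, 1.2], "angular": [0, 0, 0]},
  {"grip": 0, "xyz": [5.5, 0, 2.3], "angular": [0, 0, 0]},
  {"grip": 0, "xyz": [7.4, 0, 3.1], "angular": [0, 0, 0]},
  {"grip": 0, "xyz": [9.2, 0, 3.9], "angular": [0, 0, 0]},
])

```text
time_s: 3.95
tcp_pos: [0.5357, 0.1557, 0.1317]
ee_rot: [[0.03, -0.999, 0.017], [-0.924, -0.034, -0.382], [0.382, -0.004, -0.924]]
wrist_force: [-1.3, 9.8, -2.2]
gripper_width: -0.0
gripper_force: 4.5
```

```bash
python3 -c "
from h import *
st()
c=cap('scene');cv2.imwrite('pics/s2.png',cv2.resize(c['img'][150:250,230:400,::-1],(800,470)))"
```

```text
t 3.95 tcp [-73.6   0.8 131.7] edge [-55.2   1.  112.2] tau 0.392 f clamp [-9.85 -0.95 -2.16] w -0.0004022771903001301
```

View pics/s2.png

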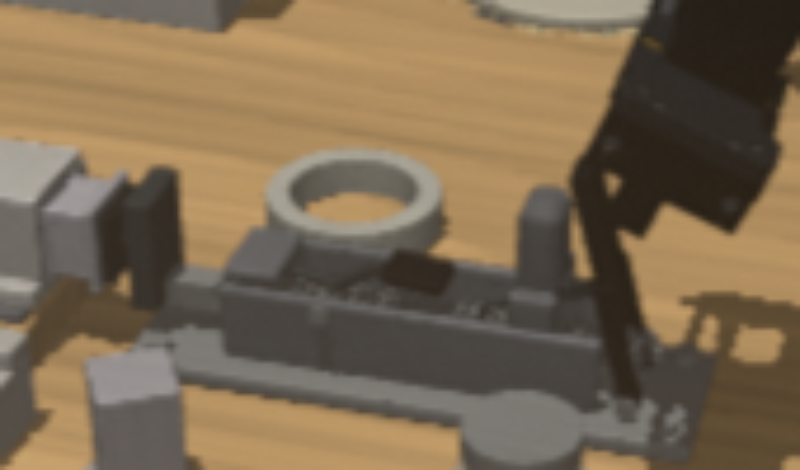

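The trigger is leaning well forward (about 0.56) and the pad is at the connector flange, around (125,230). I'll let the trigger back.

Emit:
move_arm([
  {"grip": 0, "xyz": [-13.8, 0, -5.8], "angular": [0, 0, 0]},
  {"grip": 0, "xyz": [-27.6, 0, -11.7], "angular": [0, 0, 0]},
  {"grip": 0, "xyz": [-41.4, 0, -17.5], "angular": [0, 0, 0]},
  {"grip": 0, "xyz": [-57, 0, -24.1], "angular": [0, 0, 0]},
  {"grip": 0, "xyz": [-57, 0, -24.1], "angular": [0, 0, 0]},
  {"grip": 0, "xyz": [-57, 0, -24.1], "angular": [0, 0, 0]},
  {"grip": 0, "xyz": [-57, 0, -24.1], "angular": [0, 0, 0]},
])

```text
time_s: 4.7
tcp_pos: [0.5324, 0.2147, 0.1319]
ee_rot: [[0.03, -0.999, 0.012], [-0.921, -0.032, -0.388], [0.388, 0.0, -0.922]]
wrist_force: [0.3, -0.4, 0.7]
gripper_width: 0.003
gripper_force: 0.0
```

```bash
python3 - <<'E'
from h import *
st()
a=cap('top');b=cap('scene')
np.save('pics/t3.npy',a,allow_pickle=True)
a=cv2.resize(a['img'][180:230,285:415],(780,300),interpolation=cv2.INTER_CUBIC); b=cv2.resize(b['img'][180:250,230:390],None,fx=4,fy=4,interpolation=cv2.INTER_CUBIC)
o=np.zeros((585,780,3),np.uint8);o[:300]=a;o[302:582,:640]=b
cv2.imwrite('pics/z3.png',np.clip(o[:,:,::-1]*1.5,0,255).astype(np.uint8))
E
```

```text
t 4.7 tcp [-132.6   -0.5  131.9] edge [-114.1   -0.5  112.5] tau 0.399 f clamp [0.38 0.25 0.71] w 0.002994294165252856
```

View pics/z3.png

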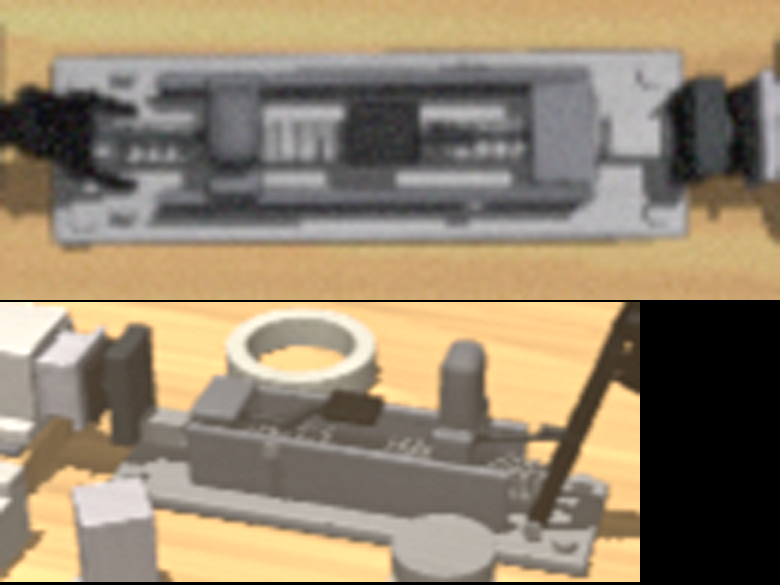

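The jaw has kept about 20 mm and the flange has started to move. The trigger is back at rest. On stroke 2 the first part is safe; after that I'll take small steps and watch the force.

Emit:
move_arm([
  {"grip": 0, "xyz": [2.8, 0, 1.2], "angular": [0, 0, 0]},
  {"grip": 0, "xyz": [5.5, 0, 2.3], "angular": [0, 0, 0]},
  {"grip": 0, "xyz": [8.3, 0, 3.5], "angular": [0, 0, 0]},
  {"grip": 0, "xyz": [11.1, 0, 4.7], "angular": [0, 0, 0]},
  {"grip": 0, "xyz": [13.8, 0, 5.8], "angular": [0, 0, 0]},
  {"grip": 0, "xyz": [16.6, 0, 7.0], "angular": [0, 0, 0]},
  {"grip": 0, "xyz": [19.3, 0, 8.2], "angular": [0, 0, 0]},
  {"grip": 0, "xyz": [22.1, 0, 9.3], "angular": [0, 0, 0]},
  {"grip": 0, "xyz": [24.9, 0, 10.5], "angular": [0, 0, 0]},
  {"grip": 0, "xyz": [27.6, 0, 11.7], "angular": [0, 0, 0]},
])

```text
time_s: 5.8
tcp_pos: [0.5348, 0.1876, 0.1334]
ee_rot: [[0.03, -0.999, 0.018], [-0.923, -0.034, -0.383], [0.383, -0.005, -0.924]]
wrist_force: [-3.1, 9.8, 7.8]
gripper_width: 0.003
gripper_force: 4.7
```

```bash
python3 - <<'E'
from h import *
st()
# flange & frame on the clear top pictures: brightness profile along the clamp line at z=0.085
for n in ('top0','t3'):
    t=np.load(f'pics/{n}.npy',allow_pickle=True).item(); g=t['img'].astype(int)
    A=np.arange(.16,.27,.003); P=[proj(t,W(a,0,.085)) for a in A]
    print(n,[(int(a*1000),int(g[round(v),round(u)].sum()//3)) for a,(u,v) in zip(A,P)])
E
```

```text
t 5.8 tcp [-105.4    1.   133.4] edge [-87.1   1.1 113.9] tau 0.393 f clamp [-9.88 -2.74  7.78] w 0.002988895497164663
top0 [(160, 48), (163, 46), (166, 51), (169, 44), (172, 56), (175, 32), (178, 17), (181, 32), (184, 29), (187, 51), (190, 55), (193, 54), (196, 44), (199, 38), (202, 35), (205, 79), (208, 114), (211, 109), (214, 130), (217, 129), (220, 129), (223, 130), (226, 129), (229, 129), (232, 129), (235, 113), (238, 88), (241, 109), (244, 129), (247, 130), (250, 130), (253, 131), (256, 131), (259, 130), (262, 131), (265, 129), (268, 133)]
t3 [(160, 124), (163, 118), (166, 70), (169, 52), (172, 20), (175, 10), (178, 28), (181, 48), (184, 52), (187, 56), (190, 53), (193, 48), (196, 50), (199, 22), (202, 14), (205, 25), (208, 51), (211, 91), (214, 117), (217, 104), (220, 134), (223, 138), (226, 139), (229, 138), (232, 137), (235, 121), (238, 90), (241, 119), (244, 139), (247, 137), (250, 138), (253, 138), (256, 140), (259, 136), (262, 140), (265, 139), (268, 139)]
```

The flange is now about 21 mm from home. The frame end is at 237–238 mm along the clamp, and flange home is 231–232. Another 12 mm of push is still safe.

Emit:
move_arm([
  {"grip": 0, "xyz": [2.8, 0, 1.2], "angular": [0, 0, 0]},
  {"grip": 0, "xyz": [5.5, 0, 2.3], "angular": [0, 0, 0]},
  {"grip": 0, "xyz": [8.3, 0, 3.5], "angular": [0, 0, 0]},
  {"grip": 0, "xyz": [11.1, 0, 4.7], "angular": [0, 0, 0]},
])

```text
time_s: 6.2
tcp_pos: [0.5355, 0.176, 0.1336]
ee_rot: [[0.03, -0.999, 0.019], [-0.923, -0.035, -0.382], [0.382, -0.006, -0.924]]
wrist_force: [-5.0, 11.9, 7.3]
gripper_width: 0.003
gripper_force: 6.3
```

```bash
cat > m.py <<'E'
from h import *
st()
t=cap('top'); g=t['img'].astype(int); A=np.arange(.200,.262,.002); P=[proj(t,W(a,0,.085)) for a in A]
print([(int(round(a*1000)),int(g[round(v),round(u)].sum()//3)) for a,(u,v) in zip(A,P)])
E
python3 m.py
```

```text
t 6.2 tcp [-93.8   1.3 133.6] edge [-75.5   1.4 114.1] tau 0.392 f clamp [-12.05  -4.65   7.29] w 0.0030777691454640654
[(200, 50), (202, 50), (204, 53), (206, 48), (208, 31), (210, 31), (212, 25), (214, 27), (216, 31), (218, 31), (220, 72), (222, 117), (224, 122), (226, 122), (228, 126), (230, 137), (232, 136), (234, 136), (236, 119), (238, 90), (240, 116), (242, 116), (244, 136), (246, 139), (248, 139), (250, 139), (252, 135), (254, 138), (256, 138), (258, 140), (260, 139)]
```

The flange outer face is at about 220 mm, with 11 mm to go.

Emit:
move_arm([
  {"grip": 0, "xyz": [2.3, 0, 1.0], "angular": [0, 0, 0]},
  {"grip": 0, "xyz": [4.6, 0, 1.9], "angular": [0, 0, 0]},
  {"grip": 0, "xyz": [6.9, 0, 2.9], "angular": [0, 0, 0]},
  {"grip": 0, "xyz": [9.2, 0, 3.9], "angular": [0, 0, 0]},
])

```text
time_s: 6.65
tcp_pos: [0.5357, 0.1654, 0.1331]
ee_rot: [[0.03, -0.999, 0.018], [-0.923, -0.034, -0.383], [0.383, -0.005, -0.924]]
wrist_force: [-3.4, 10.4, 5.5]
gripper_width: 0.003
gripper_force: 5.4
```

```bash
python3 m.py
```

```text
t 6.65 tcp [-83.3   1.2 133.1] edge [-64.9   1.3 113.7] tau 0.393 f clamp [-10.53  -3.09   5.51] w 0.002810482760830678
[(200, 47), (202, 47), (204, 50), (206, 52), (208, 50), (210, 50), (212, 49), (214, 54), (216, 17), (218, 17), (220, 21), (222, 31), (224, 45), (226, 45), (228, 89), (230, 119), (232, 114), (234, 114), (236, 118), (238, 90), (240, 118), (242, 118), (244, 138), (246, 136), (248, 138), (250, 138), (252, 139), (254, 137), (256, 137), (258, 136), (260, 135)]
```

Emit:
move_arm([
  {"grip": 0, "xyz": [1.4, 0, 0.6], "angular": [0, 0, 0]},
  {"grip": 0, "xyz": [2.8, 0, 1.2], "angular": [0, 0, 0]},
])

```text
time_s: 6.9
tcp_pos: [0.5358, 0.1626, 0.1329]
ee_rot: [[0.03, -0.999, 0.018], [-0.923, -0.034, -0.382], [0.383, -0.005, -0.924]]
wrist_force: [-2.0, 10.2, 3.3]
gripper_width: 0.008
gripper_force: 5.3
```

```bash
python3 m.py
```

```text
t 6.9 tcp [-80.4   1.1 132.9] edge [-62.1   1.3 113.4] tau 0.393 f clamp [-10.31  -1.72   3.29] w 0.008243039566908247
[(200, 42), (202, 42), (204, 50), (206, 52), (208, 49), (210, 49), (212, 51), (214, 49), (216, 26), (218, 26), (220, 22), (222, 24), (224, 36), (226, 36), (228, 74), (230, 121), (232, 120), (234, 120), (236, 100), (238, 90), (240, 119), (242, 119), (244, 137), (246, 138), (248, 136), (250, 136), (252, 136), (254, 137), (256, 137), (258, 139), (260, 137)]
```

Emit:
move_arm([
  {"grip": 0, "xyz": [0.9, 0, 0.4], "angular": [0, 0, 0]},
  {"grip": 0, "xyz": [1.8, 0, 0.8], "angular": [0, 0, 0]},
])

```text
time_s: 7.15
tcp_pos: [0.5358, 0.1606, 0.1327]
ee_rot: [[0.03, -0.999, 0.018], [-0.923, -0.034, -0.383], [0.383, -0.005, -0.924]]
wrist_force: [-2.9, 9.1, 3.6]
gripper_width: 0.009
gripper_force: 4.9
```

```bash
python3 m.py | head -1
```

```text
t 7.15 tcp [-78.4   1.1 132.7] edge [-60.    1.2 113.2] tau 0.393 f clamp [-9.23 -2.57  3.59] w 0.008545921601302554
```

Emit:
move_arm([
  {"grip": 0, "xyz": [0.9, 0, 0.4], "angular": [0, 0, 0]},
  {"grip": 0, "xyz": [1.8, 0, 0.8], "angular": [0, 0, 0]},
])

```text
time_s: 7.4
tcp_pos: [0.5359, 0.1586, 0.1324]
ee_rot: [[0.03, -0.999, 0.017], [-0.923, -0.034, -0.382], [0.383, -0.005, -0.924]]
wrist_force: [-2.4, 9.1, 2.9]
gripper_width: 0.004
gripper_force: 4.8
```

```bash
python3 m.py
```

```text
t 7.4 tcp [-76.4   1.1 132.4] edge [-58.1   1.2 112.9] tau 0.393 f clamp [-9.15 -2.06  2.94] w 0.0040628020639807035
[(200, 22), (202, 22), (204, 45), (206, 52), (208, 52), (210, 52), (212, 49), (214, 52), (216, 48), (218, 48), (220, 31), (222, 26), (224, 19), (226, 19), (228, 34), (230, 72), (232, 111), (234, 111), (236, 106), (238, 87), (240, 119), (242, 119), (244, 135), (246, 137), (248, 139), (250, 139), (252, 140), (254, 136), (256, 136), (258, 138), (260, 137)]
```

Emit:
move_arm([
  {"grip": 0, "xyz": [0.9, 0, 0.4], "angular": [0, 0, 0]},
  {"grip": 0, "xyz": [1.8, 0, 0.8], "angular": [0, 0, 0]},
])

```text
time_s: 7.65
tcp_pos: [0.5359, 0.1566, 0.1321]
ee_rot: [[0.03, -0.999, 0.017], [-0.923, -0.034, -0.382], [0.383, -0.004, -0.924]]
wrist_force: [-1.2, 9.0, 1.1]
gripper_width: 0.006
gripper_force: 4.6
```

```bash
python3 m.py|head -1
```

```text
t 7.65 tcp [-74.4   1.1 132.1] edge [-56.1   1.2 112.6] tau 0.393 f clamp [-9.06 -0.9   1.15] w 0.005555659993765563
```

Emit:
move_arm([
  {"grip": 0, "xyz": [0.9, 0, 0.4], "angular": [0, 0, 0]},
  {"grip": 0, "xyz": [1.8, 0, 0.8], "angular": [0, 0, 0]},
])

```text
time_s: 7.9
tcp_pos: [0.536, 0.1551, 0.1319]
ee_rot: [[0.03, -0.999, 0.018], [-0.924, -0.034, -0.381], [0.382, -0.005, -0.924]]
wrist_force: [-2.1, 12.2, 1.1]
gripper_width: -0.0
gripper_force: 5.9
```

```bash
python3 m.py
```

```text
t 7.9 tcp [-72.9   1.1 131.9] edge [-54.6   1.2 112.4] tau 0.392 f clamp [-12.27  -1.74   1.05] w -5.994521562960328e-05
[(200, 25), (202, 25), (204, 19), (206, 45), (208, 54), (210, 54), (212, 55), (214, 54), (216, 49), (218, 49), (220, 39), (222, 12), (224, 15), (226, 15), (228, 21), (230, 48), (232, 87), (234, 87), (236, 117), (238, 105), (240, 118), (242, 118), (244, 135), (246, 136), (248, 137), (250, 137), (252, 135), (254, 137), (256, 137), (258, 137), (260, 135)]
```

Emit:
move_arm([
  {"grip": 0, "xyz": [0.7, 0, 0.3], "angular": [0, 0, 0]},
])

```text
time_s: 8.05
tcp_pos: [0.536, 0.1547, 0.1318]
ee_rot: [[0.03, -0.999, 0.018], [-0.924, -0.035, -0.381], [0.381, -0.005, -0.925]]
wrist_force: [-3.5, 12.6, 0.9]
gripper_width: 0.004
gripper_force: 6.3
```

```bash
python3 - <<'E'
from h import *
st()
a=cap('top')['img'][185:225,370:440];b=cap('scene')['img'][175:235,215:275]
o=np.zeros((560,800,3),np.uint8);o[:280,:490]=cv2.resize(a,(490,280),interpolation=cv2.INTER_CUBIC);o[:480,495:795]=cv2.resize(b,(300,300),interpolation=cv2.INTER_CUBIC) if 0 else 0
o[0:300,495:795]=cv2.resize(b,(300,300),interpolation=cv2.INTER_CUBIC)
cv2.imwrite('pics/z4.png',np.clip(o[:305,:,::-1]*1.5,0,255).astype(np.uint8))
E
```

```text
t 8.05 tcp [-72.6   1.1 131.8] edge [-54.2   1.3 112.3] tau 0.391 f clamp [-12.72  -3.12   0.89] w 0.003638672045298203
```

View pics/z4.png

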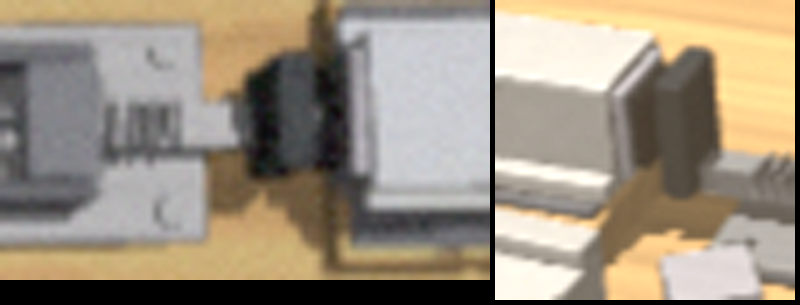

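The flange appears to be against, or almost against, the frame end, and the push is getting firmer. I'll continue in sub-millimetre steps.

Emit:
move_arm([
  {"grip": 0, "xyz": [0.7, 0, 0.3], "angular": [0, 0, 0]},
])

```text
time_s: 8.25
tcp_pos: [0.5361, 0.1543, 0.1318]
ee_rot: [[0.03, -0.999, 0.018], [-0.924, -0.035, -0.38], [0.38, -0.005, -0.925]]
wrist_force: [-3.7, 14.4, 1.2]
gripper_width: 0.003
gripper_force: 7.0
```

```bash
python3 m.py
```

```text
t 8.25 tcp [-72.1   1.2 131.8] edge [-53.8   1.3 112.3] tau 0.39 f clamp [-14.51  -3.25   1.22] w 0.0031715260744074715
[(200, 16), (202, 16), (204, 28), (206, 44), (208, 51), (210, 51), (212, 48), (214, 54), (216, 54), (218, 54), (220, 54), (222, 22), (224, 23), (226, 23), (228, 24), (230, 43), (232, 86), (234, 86), (236, 118), (238, 106), (240, 117), (242, 117), (244, 134), (246, 137), (248, 137), (250, 137), (252, 138), (254, 136), (256, 136), (258, 138), (260, 136)]
```

The stiffness is about 4–5 N per mm, which matches "home" rather than the solid stop. Two more small steps to make sure it's firm.

Emit:
move_arm([
  {"grip": 0, "xyz": [0.7, 0, 0.3], "angular": [0, 0, 0]},
])

```text
time_s: 8.4
tcp_pos: [0.5361, 0.1539, 0.1317]
ee_rot: [[0.03, -0.999, 0.018], [-0.925, -0.035, -0.379], [0.38, -0.006, -0.925]]
wrist_force: [-4.5, 14.2, 2.0]
gripper_width: 0.005
gripper_force: 7.5
```

```bash
python3 m.py|head -1
```

```text
t 8.4 tcp [-71.8   1.2 131.7] edge [-53.5   1.3 112.2] tau 0.389 f clamp [-14.38  -4.06   2.04] w 0.005291737651496063
```

Emit:
move_arm([
  {"grip": 0, "xyz": [0.7, 0, 0.3], "angular": [0, 0, 0]},
  {"grip": 0, "xyz": [0.7, 0, 0.3], "angular": [0, 0, 0]},
])

```text
time_s: 8.65
tcp_pos: [0.5361, 0.1536, 0.1316]
ee_rot: [[0.03, -0.999, 0.019], [-0.925, -0.035, -0.379], [0.379, -0.006, -0.925]]
wrist_force: [-4.8, 16.4, 1.3]
gripper_width: 0.005
gripper_force: 7.7
```

```bash
python3 m.py
```

```text
t 8.65 tcp [-71.4   1.2 131.6] edge [-53.2   1.3 112.1] tau 0.389 f clamp [-16.59  -4.24   1.29] w 0.005035450072273197
[(200, 21), (202, 21), (204, 26), (206, 47), (208, 49), (210, 49), (212, 51), (214, 50), (216, 52), (218, 52), (220, 54), (222, 26), (224, 19), (226, 19), (228, 29), (230, 40), (232, 86), (234, 86), (236, 118), (238, 104), (240, 119), (242, 119), (244, 137), (246, 140), (248, 137), (250, 137), (252, 138), (254, 136), (256, 136), (258, 138), (260, 136)]
```

The flange hasn't moved over the last steps, but the trigger is also close to its solid stop. To be sure, I'll let it back and take one more stroke: if the connector is home, the trigger should go firm mid-travel.

Emit:
move_arm([
  {"grip": 0, "xyz": [-13.8, 0, -5.8], "angular": [0, 0, 0]},
  {"grip": 0, "xyz": [-27.6, 0, -11.7], "angular": [0, 0, 0]},
  {"grip": 0, "xyz": [-41.4, 0, -17.5], "angular": [0, 0, 0]},
  {"grip": 0, "xyz": [-61, 0, -25.8], "angular": [0, 0, 0]},
  {"grip": 0, "xyz": [-61, 0, -25.8], "angular": [0, 0, 0]},
  {"grip": 0, "xyz": [-61, 0, -25.8], "angular": [0, 0, 0]},
  {"grip": 0, "xyz": [-61, 0, -25.8], "angular": [0, 0, 0]},
])

```text
time_s: 9.4
tcp_pos: [0.5322, 0.2142, 0.1314]
ee_rot: [[0.029, -1.0, 0.011], [-0.921, -0.031, -0.389], [0.389, 0.001, -0.921]]
wrist_force: [0.6, 0.4, 0.6]
gripper_width: 0.002
gripper_force: 0.0
```

```bash
python3 m.py
```

```text
t 9.4 tcp [-132.1   -0.8  131.4] edge [-113.7   -0.8  112.1] tau 0.4 f clamp [-0.39  0.62  0.57] w 0.0022189768036116222
[(200, 22), (202, 22), (204, 23), (206, 48), (208, 52), (210, 52), (212, 55), (214, 52), (216, 53), (218, 53), (220, 42), (222, 24), (224, 20), (226, 20), (228, 26), (230, 41), (232, 86), (234, 86), (236, 119), (238, 105), (240, 119), (242, 119), (244, 135), (246, 137), (248, 138), (250, 138), (252, 138), (254, 136), (256, 136), (258, 138), (260, 138)]
```

Emit:
move_arm([
  {"grip": 0, "xyz": [2.8, 0, 1.2], "angular": [0, 0, 0]},
  {"grip": 0, "xyz": [5.5, 0, 2.3], "angular": [0, 0, 0]},
  {"grip": 0, "xyz": [8.3, 0, 3.5], "angular": [0, 0, 0]},
])

```text
time_s: 9.75
tcp_pos: [0.5335, 0.2065, 0.1324]
ee_rot: [[0.029, -0.999, 0.014], [-0.922, -0.033, -0.386], [0.386, -0.002, -0.922]]
wrist_force: [-0.6, 3.6, 1.4]
gripper_width: 0.004
gripper_force: 1.3
```

Emit:
move_arm([
  {"grip": 0, "xyz": [0.9, 0, 0.4], "angular": [0, 0, 0]},
  {"grip": 0, "xyz": [1.8, 0, 0.8], "angular": [0, 0, 0]},
])

```text
time_s: 9.95
tcp_pos: [0.5335, 0.2045, 0.1322]
ee_rot: [[0.029, -0.999, 0.014], [-0.922, -0.033, -0.386], [0.387, -0.002, -0.922]]
wrist_force: [0.2, 1.8, 1.0]
gripper_width: 0.009
gripper_force: 1.2
```

Emit:
move_arm([
  {"grip": 0, "xyz": [0.9, 0, 0.4], "angular": [0, 0, 0]},
  {"grip": 0, "xyz": [1.8, 0, 0.8], "angular": [0, 0, 0]},
])

```text
time_s: 10.15
tcp_pos: [0.5334, 0.2025, 0.1319]
ee_rot: [[0.03, -0.999, 0.014], [-0.922, -0.033, -0.387], [0.387, -0.001, -0.922]]
wrist_force: [0.1, 3.3, 1.4]
gripper_width: 0.008
gripper_force: 1.4
```

Emit:
move_arm([
  {"grip": 0, "xyz": [0.9, 0, 0.4], "angular": [0, 0, 0]},
  {"grip": 0, "xyz": [1.8, 0, 0.8], "angular": [0, 0, 0]},
])

```text
time_s: 10.35
tcp_pos: [0.5335, 0.2007, 0.1319]
ee_rot: [[0.03, -0.999, 0.014], [-0.922, -0.033, -0.387], [0.387, -0.001, -0.922]]
wrist_force: [0.2, 3.9, 2.6]
gripper_width: 0.01
gripper_force: 1.9
```

Emit:
move_arm([
  {"grip": 0, "xyz": [0.9, 0, 0.4], "angular": [0, 0, 0]},
  {"grip": 0, "xyz": [1.8, 0, 0.8], "angular": [0, 0, 0]},
])

```text
time_s: 10.55
tcp_pos: [0.5337, 0.1994, 0.1321]
ee_rot: [[0.03, -0.999, 0.014], [-0.922, -0.033, -0.385], [0.386, -0.002, -0.923]]
wrist_force: [-1.8, 6.5, 4.5]
gripper_width: 0.003
gripper_force: 3.2
```

Emit:
move_arm([
  {"grip": 0, "xyz": [0.9, 0, 0.4], "angular": [0, 0, 0]},
  {"grip": 0, "xyz": [1.8, 0, 0.8], "angular": [0, 0, 0]},
])

```text
time_s: 10.75
tcp_pos: [0.5338, 0.1984, 0.1323]
ee_rot: [[0.03, -0.999, 0.015], [-0.923, -0.033, -0.384], [0.384, -0.003, -0.923]]
wrist_force: [-4.0, 9.5, 5.1]
gripper_width: 0.004
gripper_force: 4.5
```

Emit:
move_arm([
  {"grip": 0, "xyz": [0.7, 0, 0.3], "angular": [0, 0, 0]},
  {"grip": 0, "xyz": [1.4, 0, 0.6], "angular": [0, 0, 0]},
])

```text
time_s: 10.95
tcp_pos: [0.5339, 0.1976, 0.1324]
ee_rot: [[0.03, -0.999, 0.016], [-0.923, -0.034, -0.383], [0.383, -0.004, -0.924]]
wrist_force: [-6.6, 12.6, 5.0]
gripper_width: 0.009
gripper_force: 5.5
```

Emit:
move_arm([
  {"grip": 0, "xyz": [0.7, 0, 0.3], "angular": [0, 0, 0]},
  {"grip": 0, "xyz": [1.4, 0, 0.6], "angular": [0, 0, 0]},
])

```text
time_s: 11.15
tcp_pos: [0.534, 0.1968, 0.1325]
ee_rot: [[0.03, -0.999, 0.017], [-0.924, -0.034, -0.381], [0.382, -0.004, -0.924]]
wrist_force: [-6.2, 13.2, 6.3]
gripper_width: 0.007
gripper_force: 6.4
```

```bash
python3 m.py
```

```text
t 11.15 tcp [-114.7    0.4  132.5] edge [-96.4   0.5 113. ] tau 0.392 f clamp [-13.39  -5.77   6.26] w 0.007353832067540524
[(200, 24), (202, 24), (204, 26), (206, 45), (208, 51), (210, 51), (212, 55), (214, 52), (216, 57), (218, 57), (220, 51), (222, 27), (224, 16), (226, 16), (228, 29), (230, 43), (232, 89), (234, 89), (236, 119), (238, 105), (240, 119), (242, 119), (244, 136), (246, 136), (248, 140), (250, 140), (252, 138), (254, 135), (256, 135), (258, 138), (260, 137)]
```

The trigger went firm in mid-travel and the flange did not move, so the connector is home. One last small step, then back off and lift.

Emit:
move_arm([
  {"grip": 0, "xyz": [0.7, 0, 0.3], "angular": [0, 0, 0]},
  {"grip": 0, "xyz": [0.7, 0, 0.3], "angular": [0, 0, 0]},
])

```text
time_s: 11.4
tcp_pos: [0.534, 0.1965, 0.1326]
ee_rot: [[0.03, -0.999, 0.017], [-0.924, -0.034, -0.381], [0.381, -0.005, -0.925]]
wrist_force: [-6.0, 14.5, 6.4]
gripper_width: 0.003
gripper_force: 6.6
```

Emit:
move_arm([
  {"grip": 0, "xyz": [-9.2, 0, -3.9], "angular": [0, 0, 0]},
  {"grip": 0, "xyz": [-18.4, 0, -7.8], "angular": [0, 0, 0]},
  {"grip": 0, "xyz": [-32, 0, -13.6], "angular": [0, 0, 0]},
  {"grip": 0, "xyz": [-32, 0, -13.6], "angular": [0, 0, 0]},
  {"grip": 0, "xyz": [-16, 0, -50], "angular": [0, 0, 0]},
  {"grip": 0, "xyz": [-1, 0, -87], "angular": [0, 0, 0]},
  {"grip": 0, "xyz": [-1, 0, -87], "angular": [0, 0, 0]},
])

```text
time_s: 12.1
tcp_pos: [0.5346, 0.2285, 0.2169]
ee_rot: [[0.027, -0.999, 0.021], [-0.923, -0.033, -0.383], [0.383, -0.009, -0.924]]
wrist_force: [-0.2, -0.1, -0.4]
gripper_width: 0.004
gripper_force: 0.0
```

```bash
python3 - <<'E'
from h import *
st(); R=rot(0)
for z in (.185,.09): goto(W(.043,0,z)+Z*.025,R)
E
```

```text
t 12.1 tcp [-146.3    2.   216.9] edge [-128.     2.2  197.4] tau 0.393 f clamp [ 0.11 -0.2  -0.42] w 0.0036298178064452513
xyz mm [172.3   2.3  78.8] ang [-0.0088 -0.393  -0.0007]
xyz mm [135.9   3.1 166.6] ang [-0.0088 -0.393  -0.0007]
```

Emit:
move_arm([
  {"grip": 0, "xyz": [172, 2.3, 79], "angular": [-0.009, -0.393, 0]},
  {"grip": 0, "xyz": [172, 2.3, 79], "angular": [-0.009, -0.393, 0]},
  {"grip": 0, "xyz": [172, 2.3, 79], "angular": [-0.009, -0.393, 0]},
  {"grip": 0, "xyz": [172, 2.3, 79], "angular": [-0.009, -0.393, 0]},
  {"grip": 0, "xyz": [172, 2.3, 79], "angular": [-0.009, -0.393, 0]},
  {"grip": 0, "xyz": [172, 2.3, 79], "angular": [-0.009, -0.393, 0]},
])

```text
time_s: 12.7
tcp_pos: [0.5357, 0.0367, 0.2049]
ee_rot: [[0.028, -1.0, -0.01], [-1.0, -0.028, -0.006], [0.005, 0.01, -1.0]]
wrist_force: [0.1, 0.3, 0.3]
gripper_width: 0.005
gripper_force: 0.0
```

```bash
python3 - <<'E'
from h import *
st(); R=rot(0)
for z in (.085,): goto(W(.043,0,z)+Z*.025,R)
a=cap('top');b=cap('scene')
a=cv2.resize(a['img'][180:230,285:415],(780,300),interpolation=cv2.INTER_CUBIC); b=cv2.resize(b['img'][180:250,230:390],None,fx=4,fy=4,interpolation=cv2.INTER_CUBIC)
o=np.zeros((585,780,3),np.uint8);o[:300]=a;o[302:582,:640]=b
cv2.imwrite('pics/z5.png',np.clip(o[:,:,::-1]*1.5,0,255).astype(np.uint8))
E
```

```text
t 12.7 tcp [ 45.4  -3.  204.9] edge [ 55.1  -3.3 179.9] tau 0.005 f clamp [-0.25  0.14  0.27] w 0.005070221682686131
xyz mm [-2.9 -3.9 94.8] ang [ 0.0097 -0.0053 -0.0043]
```

View pics/z5.png

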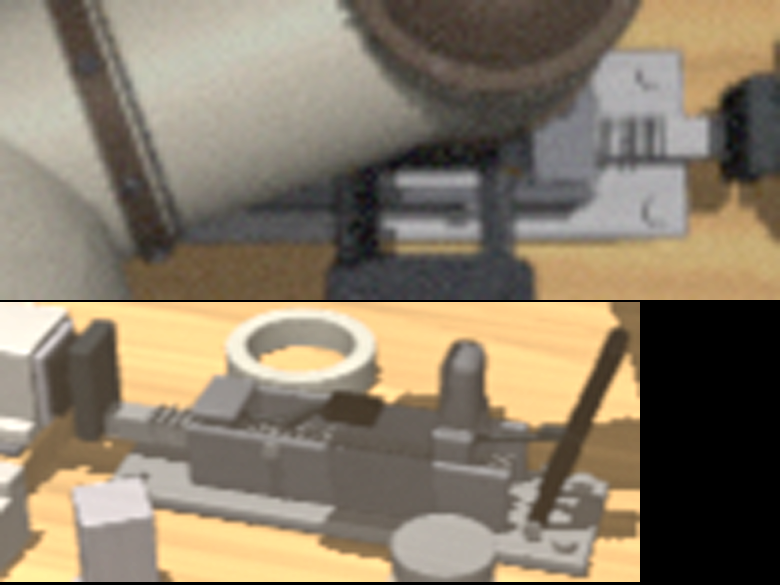

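The trigger is at rest at (620,335), the jaw (95,380) is tight against the frame, and the fingers are above the paddle. Descending onto it.

Emit:
move_arm([
  {"grip": 0, "xyz": [-2.9, -3.9, 45], "angular": [0.01, -0.005, 0]},
  {"grip": 0, "xyz": [-2.9, -3.9, 85], "angular": [0.01, -0.005, 0]},
  {"grip": 0, "xyz": [-2.9, -3.9, 103], "angular": [0.01, -0.005, 0]},
  {"grip": 0, "xyz": [-2.9, -3.9, 103], "angular": [0.01, -0.005, 0]},
])

```text
time_s: 13.2
tcp_pos: [0.537, 0.0415, 0.0989]
ee_rot: [[0.033, -0.999, -0.006], [-0.999, -0.033, -0.002], [0.002, 0.006, -1.0]]
wrist_force: [-0.2, -0.6, -0.8]
gripper_width: 0.001
gripper_force: 0.0
```

```bash
python3 -c "
from h import *
st()"
```

```text
t 13.2 tcp [40.6 -1.5 98.9] edge [50.2 -1.7 74. ] tau 0.002 f clamp [ 0.61 -0.23 -0.76] w 0.0009551673406306139
```

Emit:
move_arm([
  {"grip": 0, "xyz": [0, 0, 3], "angular": [0, 0, 0]},
  {"grip": 0, "xyz": [0, 0, 6], "angular": [0, 0, 0]},
  {"grip": 0, "xyz": [0, 0, 9], "angular": [0, 0, 0]},
  {"grip": 0, "xyz": [0, 0, 11], "angular": [0, 0, 0]},
  {"grip": 0, "xyz": [0, 0, 12], "angular": [0, 0, 0]},
])

```text
time_s: 13.7
tcp_pos: [0.5403, 0.0414, 0.0913]
ee_rot: [[0.031, -1.0, 0.005], [-1.0, -0.031, 0.002], [-0.001, -0.005, -1.0]]
wrist_force: [0.8, 3.5, 4.4]
gripper_width: 0.01
gripper_force: 1.9
```

```bash
python3 -c "
from h import *
st()"
```

```text
t 13.7 tcp [40.9  1.8 91.3] edge [50.3  1.9 66.3] tau -0.001 f clamp [-3.43  0.87  4.35] w 0.009566274238965033
```

Emit:
move_arm([
  {"grip": 0, "xyz": [0, 0, 2], "angular": [0, 0, 0]},
  {"grip": 0, "xyz": [0, 0, 4], "angular": [0, 0, 0]},
  {"grip": 0, "xyz": [0, 0, 4], "angular": [0, 0, 0]},
])

```text
time_s: 14.0
tcp_pos: [0.5404, 0.0419, 0.0869]
ee_rot: [[0.031, -1.0, 0.005], [-1.0, -0.031, 0.002], [-0.002, -0.005, -1.0]]
wrist_force: [-0.5, 6.0, 4.5]
gripper_width: 0.005
gripper_force: 3.1
```

```bash
python3 -c "
from h import *
st()"
```

```text
t 14.0 tcp [40.4  1.9 86.9] edge [49.8  2.  61.9] tau -0.002 f clamp [-5.98 -0.28  4.49] w 0.0053181218983577375
```

Emit:
move_arm([
  {"grip": 0, "xyz": [0, 0, 1], "angular": [0, 0, 0]},
  {"grip": 0, "xyz": [0, 0, 1], "angular": [0, 0, 0]},
  {"grip": 0, "xyz": [0, 0, 1], "angular": [0, 0, 0]},
  {"grip": 0, "xyz": [0, 0, 1], "angular": [0, 0, 0]},
  {"grip": 0, "xyz": [0, 0, 1], "angular": [0, 0, 0]},
  {"grip": 0, "xyz": [0, 0, 1], "angular": [0, 0, 0]},
  {"grip": 0, "xyz": [0, 0, 1], "angular": [0, 0, 0]},
  {"grip": 0, "xyz": [0, 0, 1], "angular": [0, 0, 0]},
  {"grip": 0, "xyz": [0, 0, 1], "angular": [0, 0, 0]},
  {"grip": 0, "xyz": [0, 0, 1], "angular": [0, 0, 0]},
])

```text
time_s: 15.0
tcp_pos: [0.5405, 0.0419, 0.0867]
ee_rot: [[0.031, -0.999, 0.005], [-1.0, -0.031, 0.002], [-0.002, -0.006, -1.0]]
wrist_force: [-2.3, 7.3, 7.6]
gripper_width: 0.007
gripper_force: 4.9
```

Emit:
move_arm([
  {"grip": 0, "xyz": [0, 0, 0], "angular": [0, 0, 0]},
  {"grip": 0, "xyz": [0, 0, 0], "angular": [0, 0, 0]},
  {"grip": 0, "xyz": [0, 0, 0], "angular": [0, 0, 0]},
  {"grip": 0, "xyz": [0, 0, 0], "angular": [0, 0, 0]},
  {"grip": 0, "xyz": [0, 0, 0], "angular": [0, 0, 0]},
  {"grip": 0, "xyz": [0, 0, 0], "angular": [0, 0, 0]},
  {"grip": 0, "xyz": [0, 0, 0], "angular": [0, 0, 0]},
  {"grip": 0, "xyz": [0, 0, 0], "angular": [0, 0, 0]},
  {"grip": 0, "xyz": [0, 0, 0], "angular": [0, 0, 0]},
  {"grip": 0, "xyz": [0, 0, 0], "angular": [0, 0, 0]},
])

```text
time_s: 16.0
tcp_pos: [0.5404, 0.0419, 0.0866]
ee_rot: [[0.031, -0.999, 0.005], [-1.0, -0.031, 0.002], [-0.002, -0.005, -1.0]]
wrist_force: [-2.8, 7.1, 7.2]
gripper_width: 0.006
gripper_force: 4.9
```

```bash
python3 - <<'E'
from h import *
st()
b=cap('scene')['img'][170:250,225:390]; cv2.imwrite('pics/z6.png',np.clip(cv2.resize(b,None,fx=4,fy=4,interpolation=cv2.INTER_CUBIC)[:,:,::-1]*1.5,0,255).astype(np.uint8))
E
python3 m.py
```

```text
t 16.0 tcp [40.3  1.9 86.6] edge [49.8  2.1 61.6] tau -0.002 f clamp [-7.2  -2.56  7.16] w 0.0055874620135510705
t 16.05 tcp [40.3  1.9 86.7] edge [49.8  2.1 61.6] tau -0.002 f clamp [-7.29 -1.35  7.59] w 0.005716753949348923
[(200, 93), (202, 93), (204, 89), (206, 60), (208, 53), (210, 53), (212, 52), (214, 55), (216, 51), (218, 51), (220, 49), (222, 38), (224, 37), (226, 37), (228, 28), (230, 45), (232, 86), (234, 86), (236, 111), (238, 100), (240, 114), (242, 114), (244, 132), (246, 134), (248, 133), (250, 133), (252, 132), (254, 133), (256, 133), (258, 135), (260, 132)]
```

View pics/z6.png

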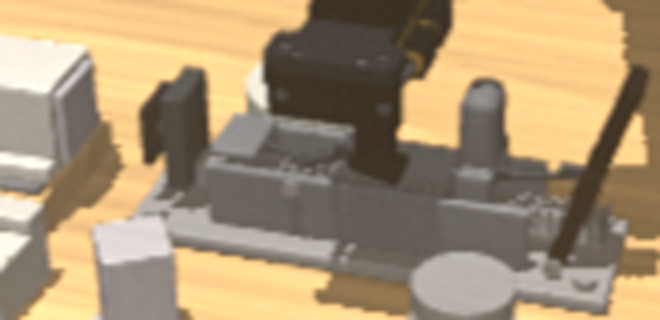

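The jaw has sprung back to (180,130) by the cheeks, and the flange stays against the frame at (75,105). Letting go and lifting clear.

Emit:
move_arm([
  {"grip": 0, "xyz": [0, 0, -15], "angular": [0, 0, 0]},
  {"grip": 0, "xyz": [0, 0, -50], "angular": [0, 0, 0]},
  {"grip": 0, "xyz": [0, 0, -100], "angular": [0, 0, 0]},
  {"grip": 0, "xyz": [0, 0, -130], "angular": [0, 0, 0]},
  {"grip": 0, "xyz": [0, 0, -130], "angular": [0, 0, 0]},
  {"grip": 0, "xyz": [0, 0, -130], "angular": [0, 0, 0]},
  {"grip": 0, "xyz": [0, 0, -130], "angular": [0, 0, 0]},
])

```text
time_s: 16.8
tcp_pos: [0.5377, 0.04, 0.2134]
ee_rot: [[0.03, -1.0, -0.002], [-1.0, -0.03, -0.001], [0.001, 0.002, -1.0]]
wrist_force: [-0.0, -1.2, -0.2]
gripper_width: 0.006
gripper_force: 0.0
```

```bash
python3 - <<'E'
from h import *
st()
a=np.load('pics/scene0.npy',allow_pickle=True).item()['img']; b=cap('scene')['img']
A,B=[cv2.cvtColor(i,cv2.COLOR_RGB2GRAY)[176:226,258:282].astype(np.float32) for i in (a,b)]
print('jaw patch shift px',cv2.phaseCorrelate(A,B,cv2.createHanningWindow((24,50),cv2.CV_32F)),'scale px/8mm',proj(np.load('pics/scene0.npy',allow_pickle=True).item(),W(.186,0,.06))-proj(np.load('pics/scene0.npy',allow_pickle=True).item(),W(.194,0,.06)))
for i in range(2,5): pass
print('mean diff',np.abs(A-B).mean())
A,B=[cv2.cvtColor(i,cv2.COLOR_RGB2GRAY)[180:250,362:392].astype(np.float32) for i in (a,b)]; print('trigger diff',np.abs(A-B).mean())
E
```

```text
t 16.8 tcp [ 42.2  -0.9 213.4] edge [ 51.7  -0.9 188.5] tau 0.001 f clamp [ 1.2  -0.04 -0.16] w 0.00648864971310667
jaw patch shift px ((-0.07662447884293755, 0.07259280819122793), 0.9901049582163493) scale px/8mm [3.00146662 0.4413292 ]
mean diff 1.1526438
trigger diff 15.267619
```

The jaw patch matches its starting picture to within 0.1 px, under 0.3 mm, so it is fully back. Handing in.

```bash
python3 -c "
from station import r
print(r.finish_job())"
```

```text
the job is handed in; nothing more can be done
None
```

The connector is pressed home, the jaw has sprung fully back with trigger and paddle released, and the job is handed in at about 17 s of the 64 s allowed; no verdict was returned.

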